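# Shut and bolt the flammables chest

### The job

The solvents are back in the yellow flammables chest: press its lid down shut with a fingertip, then hold the red spring catch fully down with one fingertip while the other fingertip pushes the blue bolt tab all the way home, keeping the catch down for the whole stroke. Then let the catch spring back up so that the bolt is locked, and come away clear. Only press and push: do not lift the lid, and leave the glassware, bottles and boxes around the chest where they are.

Things in the scene. Friction and masses are not known exactly. Their poses are not given: they have to be found in the camera images.
- chest: Fixed yellow sheet-steel chest, 280 deep (x) x 400 wide (y) x 130 high, standing on the bench. Origin: centre of its underside; z up, -x is its front (the side nearer the robot), y to its left. Flat top at z = 130: the left half (y > 0) is fixed and carries the bolt and catch, the right half is the lid (y from -199 to -3).
- lid (a joint): Lid hinge (rad): 0 = shut, flush with the fixed half; grows as it opens. Axis along chest y at x = 130, z = 124 (far side). The lid reaches 282 forward from it, 12 past the chest's front; a plate 12 thick, 196 wide, with a keeper staple 25 high by the seam. Starts ajar, 0.18 to 0.42, and stays where left; 2 to 5 N down near its front edge shuts it.
- lid_press (a point): Point on the top face of the lid, halfway along its width and 67 behind its front edge; on the shut lid at chest (-85, -101, 130). Moves with the lid.
- bolt (a joint): Bolt travel (m): 0 = drawn back, 0.034 = fully home in the keeper. It slides along chest -y. Needs about 3 N once the catch is down; while the catch is up a lug on the bolt strikes the catch and it cannot pass 0.003. Thrown before the lid is shut, it passes under the lid or strikes it, and keeps it from shutting.
- bolt_tab (a point): Middle of the top edge of the bolt's blue upright thumb tab: 24 wide (chest x), 6 thick (chest y), 40 tall above the round bar it stands on; top 60 above the chest's top. Push its +y face towards chest -y. Bolt drawn: point at chest (-30, 75, 190). Behind the tab the bar's top is 20 above the chest's top; a strap 23 high crosses it 60 behind the drawn tab.
- catch (a joint): Spring catch (rad): 0 = up, 0.24 = fully down at its stop. A flap hinged along its front edge (axis along chest y at x = -114, 27 above the chest's top). At its middle about 2 N starts it, 6 N holds it down. The bolt's lug clears it from 0.15; let go in mid stroke, it rises to that and rubs on the lug. With the bolt home it springs up to 0 behind the lug.
- catch_pad (a point): Middle of the top of the catch's red ribbed flap: 82 long (chest y, 33 to 115), 58 wide (chest x, -114 to -56). It lies at chest (-82, 74), 52 in front of the bolt's bar; 30 above the chest's top when fully down, 37 when up, when the flap slopes up towards the bolt by 0.24 rad. It goes down alike along its whole length, so a fingertip can slide along it in y while holding it down.
- wash_bottle: White wash bottle with green cap, 62 across, 182 high, loose; stands left of the chest. Origin: centre of its underside.
- water_bottle: White bottle with blue cap, 72 across, 190 high, loose; stands left of the chest. Origin: centre of its underside.
- beaker: Glass beaker, 68 across, 85 high, loose; stands on the fixed half of the chest's top, near its back. Origin: centre of its underside.
- slide_box: Blue and white slide box 72 x 102 x 32, loose; right of the chest. Origin: centre of its underside.
- vial: Small amber jar with black cap, 36 across, 65 high, loose; stands on the fixed half of the chest's top, near its back. Origin: centre of its underside.
- pipette_box: Cardboard box 75 x 95 x 75 full of white pipettes (142 high overall), loose; right of the chest. Origin: centre of its underside.

How it is judged:
By the outcome, as a careful person would: the job done as asked, in the order asked, and still so for the second after the job is handed in, with the robot touching nothing.
It also fails if it takes over 42 s, if anything falls off the work surface, if the arm or the gripper's body presses on something with over 40 N, if the wrist force passes 120 N, or if a joint passes its speed limit or range.

### The arm

A 7-joint arm with a two-finger parallel gripper is mounted at the origin on the work surface. World frame = base frame: x ahead of the robot, y to its left, z up, the work surface at z = 0. Lengths are in mm, angles in rad, forces in N, time in s.
With the tool pointing down it reaches from about 400 to 875 mm from the base axis. Payload 4.4 kg.
Tool frame: the origin (TCP) lies between the finger pads; the fingertips stand r.tcp_to_tips ahead of it and the grasp point (between the pads) is the TCP (r.tcp_to_tips is the distance from the TCP to the fingertips, in mm); z points along the fingers, y is the line along which they close (so a half turn about z gives the same grasp; the last joint's range is limited). The gripper opens to 85 mm and grips with 20 to 120 N. Pads are 22 mm wide; open, the fingers measure 114 mm over their backs; the gripper's body (76 mm by 85 mm) begins 54 mm behind the grasp point. The pads swing forward as they close: fully open they stand 13 mm farther back than shut.
Start: joints at [-1.37, 0.628, 0.038, 1.517, -0.027, 0.996, -0.02], TCP at [171.346, 627.023, 250.313] pointing down, gripper open.
Joint ranges: [-3.06, 3.06], [-0.37, 2.12], [-1.25, 1.32], [0.18, 2.47], [-1.1, 4.24], [0.23, 1.98], [-2.94, 2.94]. Speed limits (rad/s): [2.57, 2.57, 3.14, 3.14, 3.14, 3.14, 3.14].

### API

Orientations are given as a unit quaternion [x, y, z, w].
In Python, from station import r gives the robot as it stands.
- The arm moves only by the shell command python3 -m jog 'ROWS' [OPENING]. ROWS is JSON, a list of rows, each an object of numbers: "x", "y", "z": the shift along the world's x, y, z in m; "roll": the turn about the world's z in degrees. In form: [{"x": .., "y": .., "z": .., "roll": ..}, ...]. A call has exactly 10 rows; each row is the pose to reach, as a shift and turn from the pose commanded when the call began; what a row does not reach only later rows make up. A row lasts 1/10 s, in which the tool goes at most 50 mm and 8.59 degrees, less where a joint would pass 70% of its speed; a pose out of reach is approached as far as the arm can. A call with a gripper value outside its range is refused whole. OPENING is the opening, from 0 (shut) to 1 (fully open), set as the call begins (- or left out, the last holds). The fingers move at their own pace and stop on an object; the grip force is fixed at half the most. Time passes only in rows, so rows that repeat a pose let the fingers close, or fill a call up. It gives the time, the measured TCP pose, the force, the opening and the grip force at its end, in the units of the state.
- r.get_obs(): the state, without advancing time (a new reading comes with each control period).
- r.grab_frame(name): name is "scene" or "top"; returns (picture, depth): 420x560x3 uint8, red, green, blue; 420x560 float32, mm along the optical axis (not along the pixel's ray), 0 where there is no reading.
- r.camera_params(name): a dict with "fx", "fy", "cx", "cy" (pixels), "xyz" and "orientation" of the camera in the world. Camera axes: x right, y down, z forward; pixel columns grow to the right and rows downward; lengths in mm; the calibration is good to about 2 mm. A picture is of the moment at which its call begins. camera_params takes no time and is no camera call.
- r.finish_job(): hands the job in; it is judged then, once.
The state is a dict: "t": time; "joint_pos": joint angles; "qvel": joint speeds; "joint_efforts": joint torques, N m; "eef_pos": TCP position; "ee_rot": TCP orientation; "wrist_force": force on the tool from outside, world axes, zero at the start; "ft_torque": the same for the moment, N m; "opening": finger opening in mm; "gripper_force": force on a finger pad.
Only numpy, scipy, OpenCV 4.12 (cv2) and the standard library are available. Lean on these libraries where they do the work, as an engineer would, in place of code of your own. Each camera call takes 0.05 s, during which the arm holds its last target. There are 200 camera calls.

## Working session

There is one attempt and no reset: what is moved stays moved. The work goes in short steps, Python scripts to look and compute and a shell command to move; the robot and the scene stay as the last step left them, time stands still between calls to the robot, and variables do not carry over. Pictures are saved under pics/ and viewed, at most 10 in all, crops included, and the job is handed in when it is done.

```bash
ls; mkdir -p pics; cat > h.py <<'E'
import numpy as np,cv2
from scipy.spatial.transform import Rotation as R
from station import r
def cloud(n,save=None):
    im,d=r.grab_frame(n);p=r.camera_params(n)
    if save: cv2.imwrite('pics/'+save,im[:,:,::-1])
    v,u=np.mgrid[0:420,0:560]
    c=np.stack([(u-p['cx'])/p['fx']*d,(v-p['cy'])/p['fy']*d,d],-1)
    return im,d,c@R.from_quat(p['orientation']).as_matrix().T+np.array(p['xyz'])
E
python3 - <<'E'
from h import *
for n in('scene','top'):
    im,d,P=cloud(n,n+'0.png');np.savez(n+'0.npz',im=im,d=d,P=P);print(r.camera_params(n))
o=r.get_obs();print(o['t'],o['eef_pos'],o['ee_rot'],o['opening'],r.tcp_to_tips)
E
```

```text
pics
{'fx': 527.4910379396055, 'fy': 527.4910379396055, 'cx': 272.00353697905183, 'cy': 211.77342708061755, 'xyz': array([1101.66896002,  402.67721629, 1150.55456832]), 'orientation': array([ 0.4245591 ,  0.86005345, -0.25079405, -0.13099611])}
{'fx': 501.23393580765105, 'fy': 501.23393580765105, 'cx': 284.6983141156778, 'cy': 207.39670779107774, 'xyz': array([ 466.1401862 ,   44.18456551, 1506.15043137]), 'orientation': array([ 0.71129478, -0.70163165,  0.03640149, -0.02115886])}
0.1 [171.20674204 626.52704876 249.50185494] [ 1.33005775e-01  9.91114916e-01 -8.20882078e-04 -1.11131785e-04] 85.44335504479963 19.0
```

View pics/top0.png

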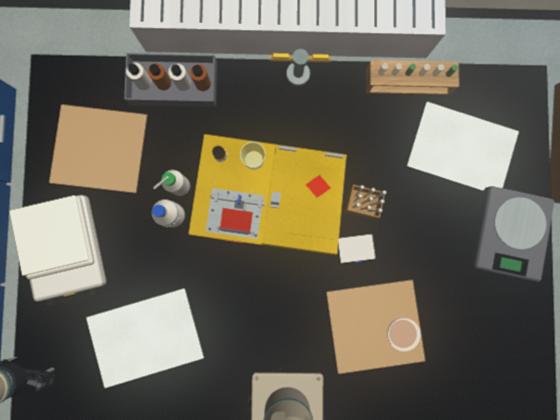

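View pics/scene0.png

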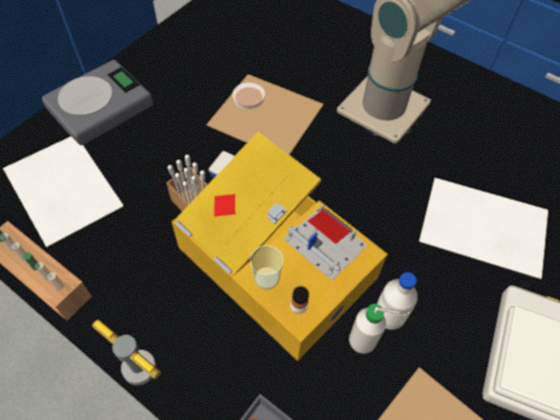

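Top view: the chest is at about (270,195), lid on the right. The red flap is at (237,220), the blue tab at (239,201), the lid's red diamond at (318,186), and the bottles at (168,212) and (175,182). The scene view shows the lid ajar, with the tab at (313,241).

```bash
cat > m.py <<'E'
from h import *
T=np.load('top0.npz');S=np.load('scene0.npz')
def mask(im,lo,hi): return cv2.inRange(cv2.cvtColor(im,cv2.COLOR_RGB2HSV),lo,hi)>0
Y=((18,120,90),(34,255,255))
pts=[]
for D in(T,S):
    P=D['P'];m=mask(D['im'],*Y)&(abs(P[...,2]-130)<6)&(D['d']>0)
    q=P[m];pts.append(q);print('yellow z130',len(q),np.median(q[:,2]))
q=pts[0]; yaw=None
# back+left edges from top view: all yellow at z130, in chest frame iterated
im=T['im'];m=mask(im,*Y)&(T['d']>0)
p=r.camera_params('top');M=R.from_quat(p['orientation']).as_matrix()
def ray(p,u,v,z):
    M=R.from_quat(p['orientation']).as_matrix();d=M@np.array([(u-p['cx'])/p['fx'],(v-p['cy'])/p['fy'],1]);o=np.array(p['xyz']);return o+d*(z-o[2])/d[2]
c=max(cv2.findContours(cv2.morphologyEx(m.astype(np.uint8),cv2.MORPH_CLOSE,np.ones((25,25))),0,1)[0],key=cv2.contourArea)[:,0]
W=np.array([ray(p,u,v,130) for u,v in c])
def edge(sel,n):
    vx,vy,x,y=cv2.fitLine(W[sel][:,:2].astype(np.float32),cv2.DIST_HUBER,0,.01,.01).ravel();print(n,sel.sum(),np.degrees(np.arctan2(vy,vx)),x,y);return vx,vy,x,y
u,v=c.T
L=edge((u<206)&(v>142)&(v<230),'left');B=edge((u>212)&(u<335)&(v<160),'back');F=edge((u>198)&(u<255)&(v>225),'front')
for n,D,nm in((1,T,'top'),(2,S,'scene')):
    for lo,hi,zz,name in(((0,150,80),(6,255,255),150,'red'),((105,120,60),(125,255,255),180,'blue')):
        P=D['P'];mm=mask(D['im'],lo,hi)&(P[...,2]>134)&(P[...,2]<320)
        k,l,s,ce=cv2.connectedComponentsWithStats(mm.astype(np.uint8))
        for i in range(1,k):
            if s[i,4]>15:
                a=P[l==i];print(nm,name,s[i],ce[i].round(1),a.mean(0).round(1),a[:,2].min().round(),a[:,2].max().round())
E
python3 m.py
```

```text
yellow z130 4645 130.05136784078218
yellow z130 7110 129.98543729726305
left 87 -7.2648816 634.49524 261.81363
back 122 82.6632 756.4625 48.741306
front 56 82.870415 489.46448 172.79018
top red [307 176  23  20 247] [317.8 185.7] [636.2 -72.9 161.6] 147.0 175.0
top red [221 209  31  23 553] [235.9 219.6] [540.9 145.7 167.3] 154.0 179.0
top blue [152 205  13  12 117] [158.2 210.3] [561.2 347.9 189.8] 185.0 198.0
scene red [215 195  20  21 382] [224.5 204.9] [635.8 -70.5 160.8] 150.0 174.0
scene red [309 210  41  33 623] [328.6 226.2] [543.  148.4 168. ] 157.0 177.0
scene blue [308 233   9  16  73] [311.9 240.4] [599.1 142.3 176.4] 148.0 196.0
scene blue [400 272  17  17 230] [407.7 280.1] [563.1 350.9 188.9] 176.0 195.0
```

Chest: yaw −7.27°, centre about (617, 62.5). This predicts the pad at (545,146) and the tab at (597,141); both were measured within 3 mm of that. The lid is about 0.33 rad open. Moving above lid_press at world (520,−27), gripper shut and its closing line along chest x.

```bash
python3 -m jog '[{"x":0.01,"y":-0.02,"z":0.01,"roll":-4},{"x":0.03,"y":-0.055,"z":0.03,"roll":-8},{"x":0.047,"y":-0.09,"z":0.05,"roll":-12},{"x":0.066,"y":-0.125,"z":0.06,"roll":-16},{"x":0.085,"y":-0.16,"z":0.07,"roll":-20},{"x":0.104,"y":-0.195,"z":0.07,"roll":-25},{"x":0.122,"y":-0.23,"z":0.07,"roll":-30},{"x":0.141,"y":-0.265,"z":0.07,"roll":-35},{"x":0.16,"y":-0.3,"z":0.07,"roll":-40},{"x":0.179,"y":-0.335,"z":0.07,"roll":-44}]' 0 && python3 -m jog '[{"x":0.018,"y":-0.034,"roll":-4},{"x":0.036,"y":-0.068,"roll":-8},{"x":0.054,"y":-0.102,"roll":-12},{"x":0.072,"y":-0.136,"roll":-16},{"x":0.09,"y":-0.17,"roll":-20},{"x":0.108,"y":-0.204,"roll":-24},{"x":0.126,"y":-0.238,"roll":-28},{"x":0.144,"y":-0.272,"roll":-32},{"x":0.16,"y":-0.305,"roll":-36},{"x":0.17,"y":-0.319,"roll":-38}]'; python3 -c "
from station import r;o=r.get_obs();print(r.tcp_to_tips,o['joint_pos'],o['ee_rot'])"
```

```text
t: 1.1
eef_pos: [350.7, 290.4, 320.2]
ee_rot: [0.496, 0.868, -0.0, -0.0]
wrist_force: [0.9, 0.0, 0.7]
opening: 0.0
gripper_force: 0.0
19.0 [-0.99667822  0.27237851  0.31282993  1.94287019 -0.10270039  0.94173219
 -0.10113433] [ 4.95941665e-01  8.68355829e-01 -1.00438427e-04 -9.26096619e-05]$[0]: bad value
```

Every key has to be given, so I'm repeating the second call in full.

```bash
python3 -m jog '[{"x":0.018,"y":-0.034,"z":0,"roll":-4},{"x":0.036,"y":-0.068,"z":0,"roll":-8},{"x":0.054,"y":-0.102,"z":0,"roll":-12},{"x":0.072,"y":-0.136,"z":0,"roll":-16},{"x":0.09,"y":-0.17,"z":0,"roll":-20},{"x":0.108,"y":-0.204,"z":0,"roll":-24},{"x":0.126,"y":-0.238,"z":0,"roll":-28},{"x":0.144,"y":-0.272,"z":0,"roll":-32},{"x":0.16,"y":-0.305,"z":0,"roll":-36},{"x":0.17,"y":-0.319,"z":0,"roll":-38}]'; python3 -c "
from station import r;o=r.get_obs();print(r.tcp_to_tips,o['joint_pos'],o['ee_rot'])"
```

```text
t: 2.1
eef_pos: [520.9, -30.7, 320.3]
ee_rot: [0.753, 0.658, -0.001, 0.001]
wrist_force: [-0.3, -0.3, 0.6]
opening: -0.1
gripper_force: 0.0
19.0 [-0.39358673  0.41084715  0.57253144  1.7891377  -0.25509705  1.01584339
  0.14285818] [ 7.52767518e-01  6.58285704e-01 -5.95639138e-04  8.00707923e-04]
```

```bash
python3 -m jog '[{"x":0,"y":0.002,"z":-0.02,"roll":0},{"x":0,"y":0.002,"z":-0.05,"roll":0},{"x":0,"y":0.002,"z":-0.075,"roll":0},{"x":0,"y":0.002,"z":-0.09,"roll":0},{"x":0,"y":0.002,"z":-0.1,"roll":0},{"x":0,"y":0.002,"z":-0.11,"roll":0},{"x":0,"y":0.002,"z":-0.12,"roll":0},{"x":0,"y":0.002,"z":-0.13,"roll":0},{"x":0,"y":0.002,"z":-0.14,"roll":0},{"x":0,"y":0.002,"z":-0.15,"roll":0}]'; python3 -m jog '[{"x":0,"y":0,"z":-0.004,"roll":0},{"x":0,"y":0,"z":-0.008,"roll":0},{"x":0,"y":0,"z":-0.011,"roll":0},{"x":0,"y":0,"z":-0.014,"roll":0},{"x":0,"y":0,"z":-0.016,"roll":0},{"x":0,"y":0,"z":-0.018,"roll":0},{"x":0,"y":0,"z":-0.020,"roll":0},{"x":0,"y":0,"z":-0.021,"roll":0},{"x":0,"y":0,"z":-0.022,"roll":0},{"x":0,"y":0,"z":-0.022,"roll":0}]'
```

```text
t: 3.1
eef_pos: [520.3, -24.9, 169.7]
ee_rot: [0.751, 0.661, 0.0, -0.0]
wrist_force: [-1.6, 1.0, 1.7]
opening: 0.4
gripper_force: 0.9
t: 4.1
eef_pos: [520.4, -25.0, 149.0]
ee_rot: [0.751, 0.661, 0.0, -0.0]
wrist_force: [-2.6, 0.9, 7.2]
opening: 0.1
gripper_force: 4.1
```

Lid reads shut: tip at 130 with 7 N. Press slightly more, rise, open to 40 mm and move over the catch, TCP at chest (−57, 102).

```bash
python3 -m jog '[{"x":0,"y":0,"z":-0.001,"roll":0},{"x":0,"y":0,"z":-0.002,"roll":0},{"x":0,"y":0,"z":-0.002,"roll":0},{"x":0,"y":0,"z":0.01,"roll":0},{"x":0,"y":0,"z":0.035,"roll":0},{"x":0,"y":0,"z":0.07,"roll":0},{"x":0,"y":0,"z":0.1,"roll":0},{"x":0.01,"y":0.03,"z":0.12,"roll":0},{"x":0.02,"y":0.07,"z":0.121,"roll":0},{"x":0.03,"y":0.11,"z":0.121,"roll":0}]'; python3 -m jog '[{"x":0.008,"y":0.03,"z":0,"roll":0},{"x":0.015,"y":0.055,"z":0,"roll":0},{"x":0.02,"y":0.075,"z":0,"roll":0},{"x":0.023,"y":0.086,"z":0,"roll":0},{"x":0.023,"y":0.086,"z":0,"roll":0.3},{"x":0.023,"y":0.086,"z":0,"roll":0.3},{"x":0.023,"y":0.086,"z":0,"roll":0.3},{"x":0.023,"y":0.086,"z":0,"roll":0.3},{"x":0.023,"y":0.086,"z":0,"roll":0.3},{"x":0.023,"y":0.086,"z":0,"roll":0.3}]' 0.47
cat > look.py <<'E'
import sys
from h import *
k=sys.argv[1]
a=[cloud(n) for n in('top','scene')]
c=np.array([616.9,62.5]);t=np.radians(-7.27);ex=np.array([np.cos(t),np.sin(t)]);ey=np.array([-ex[1],ex[0]])
o=r.get_obs();d=o['eef_pos'][:2]-c;print('TCP chest',d@ex,d@ey,o['eef_pos'][2],o['t'],r.tcp_to_tips,o['opening'])
for im,D,P in a:
    X=(P[...,:2]-c)@ex;Yc=(P[...,:2]-c)@ey;hsv=cv2.cvtColor(im,cv2.COLOR_RGB2HSV)
    y=(cv2.inRange(hsv,(18,120,90),(34,255,255))>0)&(Yc>-190)&(Yc<-40)
    f=P[y&(X<-80)&(X>-135)];print('lid front z',len(f),np.median(f[:,2]) if len(f) else None)
    for n,lo,hi in(('red',(0,150,80),(6,255,255)),('blue',(105,120,60),(125,255,255))):
        m=(cv2.inRange(hsv,lo,hi)>0)&(abs(X+60)<70)&(Yc>10)&(Yc<125)&(P[...,2]>135)&(P[...,2]<200)
        if m.any():print(n,m.sum(),'x',X[m].mean().round(1),'y',Yc[m].mean().round(1),Yc[m].min().round(1),Yc[m].max().round(1),'z',P[m][:,2].min().round(),P[m][:,2].mean().round(1),P[m][:,2].max().round())
cv2.imwrite(f'pics/{k}.png',np.hstack([cv2.resize(a[0][0][120:260,170:370],(400,280)),cv2.resize(a[1][0][120:330,170:470],(400,280))])[:,:,::-1])
E
python3 look.py p1
```

```text
t: 5.1
eef_pos: [551.7, 86.1, 270.8]
ee_rot: [0.751, 0.66, 0.002, 0.001]
wrist_force: [-0.3, -0.3, -0.6]
opening: -0.0
gripper_force: 0.0
t: 6.1
eef_pos: [573.4, 170.6, 269.4]
ee_rot: [0.749, 0.662, 0.0, 0.0]
wrist_force: [-0.2, -0.2, 0.5]
opening: 40.3
gripper_force: 0.0
TCP chest -56.893086589255574 101.97310099530124 269.39422314060266 6.2 19.0 40.49123848315732
lid front z 1096 130.34031633962547
red 400 x -85.8 y 62.4 34.3 91.8 z 153.0 167.6 179.0
blue 14 x -32.5 y 72.1 70.6 75.1 z 172.0 188.4 194.0
lid front z 1137 130.24944983805415
red 376 x -80.4 y 87.0 35.0 115.1 z 159.0 168.8 177.0
blue 72 x -27.6 y 76.9 73.1 79.1 z 149.0 176.6 195.0
```

View pics/p1.png

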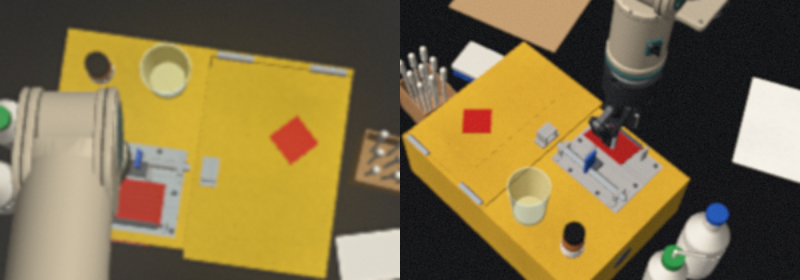

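The lid is flush (130.3). The tab is at y≈76 (drawn) and the catch is up, at left-centre in each panel. Descending onto the catch.

```bash
python3 -m jog '[{"x":0,"y":0,"z":-0.015,"roll":0},{"x":0,"y":0,"z":-0.035,"roll":0},{"x":0,"y":0,"z":-0.053,"roll":0},{"x":0,"y":0,"z":-0.068,"roll":0},{"x":0,"y":0,"z":-0.076,"roll":0},{"x":0,"y":0,"z":-0.08,"roll":0},{"x":0,"y":0,"z":-0.083,"roll":0},{"x":0,"y":0,"z":-0.085,"roll":0},{"x":0,"y":0,"z":-0.087,"roll":0},{"x":0,"y":0,"z":-0.088,"roll":0}]'; python3 -m jog '[{"x":0,"y":0,"z":-0.001,"roll":0},{"x":0,"y":0,"z":-0.002,"roll":0},{"x":0,"y":0,"z":-0.003,"roll":0},{"x":0,"y":0,"z":-0.004,"roll":0},{"x":0,"y":0,"z":-0.004,"roll":0},{"x":0,"y":0,"z":-0.004,"roll":0},{"x":0,"y":0,"z":-0.004,"roll":0},{"x":0,"y":0,"z":-0.004,"roll":0},{"x":0,"y":0,"z":-0.004,"roll":0},{"x":0,"y":0,"z":-0.004,"roll":0}]'; python3 look.py p2
```

```text
t: 7.2
eef_pos: [574.6, 170.9, 182.1]
ee_rot: [0.749, 0.663, 0.001, 0.001]
wrist_force: [0.9, -1.0, 3.0]
opening: 40.2
gripper_force: 1.5
t: 8.2
eef_pos: [574.0, 171.0, 177.6]
ee_rot: [0.749, 0.663, 0.001, 0.0]
wrist_force: [3.3, -0.2, 5.7]
opening: 40.6
gripper_force: 2.5
TCP chest -56.30001262254737 102.24670793768716 177.6430924853495 8.3 19.0 40.22327451537438
lid front z 1095 130.418005686769
red 355 x -85.2 y 59.2 34.1 85.7 z 150.0 160.1 169.0
blue 13 x -30.1 y 72.4 70.3 74.8 z 177.0 188.0 194.0
lid front z 1144 130.23863281146492
red 217 x -76.5 y 75.9 35.2 115.0 z 156.0 160.6 188.0
blue 20 x -21.2 y 76.6 73.5 79.5 z 150.0 164.6 178.0
```

```bash
python3 -m jog '[{"x":0,"y":0,"z":-0.001,"roll":0},{"x":0,"y":0,"z":-0.001,"roll":0},{"x":0,"y":0,"z":-0.002,"roll":0},{"x":0,"y":0,"z":-0.002,"roll":0},{"x":0,"y":0,"z":-0.002,"roll":0},{"x":0,"y":0,"z":-0.003,"roll":0},{"x":0,"y":0,"z":-0.003,"roll":0},{"x":0,"y":0,"z":-0.003,"roll":0},{"x":0,"y":0,"z":-0.003,"roll":0},{"x":0,"y":0,"z":-0.003,"roll":0}]'; python3 look.py p3
```

```text
t: 9.3
eef_pos: [574.1, 171.0, 177.1]
ee_rot: [0.749, 0.663, 0.001, 0.0]
wrist_force: [0.7, -1.7, 22.4]
opening: 40.1
gripper_force: 11.1
TCP chest -56.205810330076986 102.18972400443359 177.0839823932076 9.4 19.0 39.74716637090726
lid front z 1091 130.31020740483768
red 351 x -85.0 y 59.1 34.1 85.6 z 153.0 160.0 167.0
blue 11 x -29.9 y 72.5 70.8 74.2 z 185.0 188.8 194.0
lid front z 1159 130.08355834727024
red 218 x -76.2 y 75.9 34.6 115.3 z 154.0 160.2 181.0
blue 21 x -21.2 y 76.4 73.3 79.0 z 148.0 164.7 182.0
```

The catch is at its stop (22 N, flap at z 160). Sliding along chest −y = world (−0.127, −0.992).

```bash
python3 -m jog '[{"x":-0.0005,"y":-0.004,"z":0,"roll":0},{"x":-0.001,"y":-0.008,"z":0,"roll":0},{"x":-0.0015,"y":-0.012,"z":0,"roll":0},{"x":-0.002,"y":-0.016,"z":0,"roll":0},{"x":-0.0025,"y":-0.02,"z":0,"roll":0},{"x":-0.003,"y":-0.024,"z":0,"roll":0},{"x":-0.0035,"y":-0.028,"z":0,"roll":0},{"x":-0.004,"y":-0.032,"z":0,"roll":0},{"x":-0.0045,"y":-0.036,"z":0,"roll":0},{"x":-0.005,"y":-0.04,"z":0,"roll":0}]'; python3 look.py p4
```

```text
t: 10.4
eef_pos: [570.0, 141.7, 177.3]
ee_rot: [0.747, 0.665, 0.007, -0.004]
wrist_force: [1.9, 18.5, 20.4]
opening: 40.8
gripper_force: 11.5
TCP chest -56.52643803681423 71.66624832833442 177.31363375846314 10.5 19.0 39.919485096074155
lid front z 1097 130.46703643880778
red 66 x -86.4 y 38.8 34.2 44.1 z 153.0 160.0 167.0
lid front z 1154 130.27346584899152
red 398 x -82.8 y 93.9 67.6 115.6 z 155.0 160.2 192.0
blue 16 x -22.0 y 60.3 57.9 62.7 z 149.0 163.4 177.0
```

View pics/p4.png

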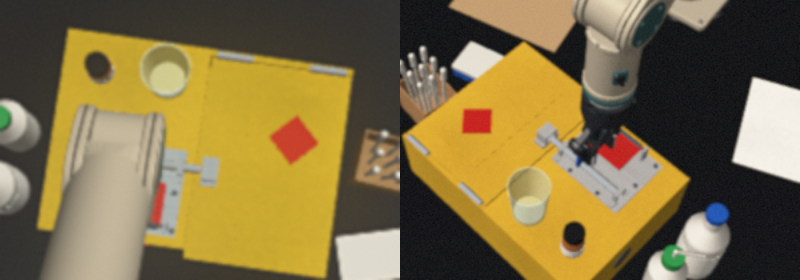

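The tab has moved about 16 mm and is at (580,160) in the right panel. The flap is still fully down (z 160), so I carry on with the stroke.

```bash
python3 -m jog '[{"x":-0.0002,"y":-0.002,"z":0,"roll":0},{"x":-0.0005,"y":-0.004,"z":0,"roll":0},{"x":-0.0008,"y":-0.006,"z":0,"roll":0},{"x":-0.001,"y":-0.008,"z":0,"roll":0},{"x":-0.0012,"y":-0.01,"z":0,"roll":0},{"x":-0.0015,"y":-0.012,"z":0,"roll":0},{"x":-0.0017,"y":-0.014,"z":0,"roll":0},{"x":-0.002,"y":-0.016,"z":0,"roll":0},{"x":-0.002,"y":-0.016,"z":0,"roll":0},{"x":-0.002,"y":-0.016,"z":0,"roll":0}]'; python3 look.py p5
```

```text
t: 11.5
eef_pos: [567.9, 124.4, 177.3]
ee_rot: [0.747, 0.664, 0.006, -0.004]
wrist_force: [2.0, 15.0, 21.7]
opening: 40.1
gripper_force: 10.9
TCP chest -56.473494019209454 55.2856042057878 177.2399021757293 11.6 19.0 40.36940160874741
lid front z 1094 130.21599086807737
lid front z 1133 130.28932862090778
red 556 x -82.7 y 85.5 49.5 115.3 z 155.0 160.1 184.0
blue 19 x -21.1 y 44.0 41.7 46.0 z 147.0 163.1 177.0
```

```bash
python3 -m jog '[{"x":0,"y":-0.001,"z":0,"roll":0},{"x":0,"y":-0.002,"z":0,"roll":0},{"x":0,"y":-0.003,"z":0,"roll":0},{"x":-0.0005,"y":-0.004,"z":0,"roll":0},{"x":-0.0005,"y":-0.005,"z":0,"roll":0},{"x":-0.0005,"y":-0.006,"z":0,"roll":0},{"x":-0.0005,"y":-0.007,"z":0,"roll":0},{"x":-0.001,"y":-0.008,"z":0,"roll":0},{"x":-0.001,"y":-0.008,"z":0,"roll":0},{"x":-0.001,"y":-0.008,"z":0,"roll":0}]'; python3 look.py p6
```

```text
t: 12.6
eef_pos: [567.7, 123.9, 177.3]
ee_rot: [0.745, 0.667, 0.009, -0.006]
wrist_force: [3.4, 28.2, 19.0]
opening: 40.0
gripper_force: 16.8
TCP chest -56.52581971723062 54.692558576692186 177.32391131358838 12.7 19.0 40.03875425340979
lid front z 1090 130.2880476098071
lid front z 1129 130.2504801556854
red 565 x -82.8 y 85.1 48.5 116.1 z 154.0 160.3 189.0
blue 20 x -21.3 y 43.9 40.9 46.7 z 146.0 163.4 179.0
```

Lateral force rose to 28 N with no further travel, so the bolt is home. I ease the push and then lift straight off.

```bash
python3 -m jog '[{"x":0.0005,"y":0.005,"z":0,"roll":0},{"x":0.001,"y":0.01,"z":0,"roll":0},{"x":0.002,"y":0.014,"z":0.002,"roll":0},{"x":0.002,"y":0.016,"z":0.005,"roll":0},{"x":0.002,"y":0.016,"z":0.01,"roll":0},{"x":0.002,"y":0.016,"z":0.018,"roll":0},{"x":0.002,"y":0.016,"z":0.035,"roll":0},{"x":0.002,"y":0.016,"z":0.06,"roll":0},{"x":0.002,"y":0.016,"z":0.09,"roll":0},{"x":0.002,"y":0.016,"z":0.12,"roll":0}]'; python3 -m jog '[{"x":-0.015,"y":0.01,"z":0.02,"roll":0},{"x":-0.035,"y":0.03,"z":0.03,"roll":0},{"x":-0.055,"y":0.06,"z":0.03,"roll":0},{"x":-0.075,"y":0.09,"z":0.03,"roll":0},{"x":-0.1,"y":0.12,"z":0.03,"roll":0},{"x":-0.12,"y":0.15,"z":0.03,"roll":0},{"x":-0.14,"y":0.18,"z":0.03,"roll":0},{"x":-0.15,"y":0.2,"z":0.03,"roll":0},{"x":-0.155,"y":0.21,"z":0.03,"roll":0},{"x":-0.155,"y":0.21,"z":0.03,"roll":0}]'; python3 look.py p7
```

```text
t: 13.7
eef_pos: [565.4, 121.6, 294.5]
ee_rot: [0.749, 0.662, -0.002, -0.001]
wrist_force: [0.5, 0.1, 0.0]
opening: 40.4
gripper_force: 0.0
t: 14.7
eef_pos: [411.2, 333.1, 323.7]
ee_rot: [0.748, 0.663, -0.001, 0.0]
wrist_force: [0.1, -0.1, 0.1]
opening: 40.0
gripper_force: 0.0
TCP chest -236.310805570672 240.61515248277226 324.14736079591495 14.8 19.0 40.145173922112825
lid front z 1094 130.36972048571818
red 553 x -85.8 y 72.9 34.0 111.9 z 153.0 167.5 179.0
blue 12 x -32.5 y 39.6 38.1 41.2 z 183.0 189.4 195.0
lid front z 1158 130.13343210520537
red 626 x -84.2 y 76.1 35.3 115.2 z 158.0 167.9 177.0
blue 81 x -28.4 y 43.6 23.8 46.5 z 143.0 174.5 192.0
```

View pics/p7.png

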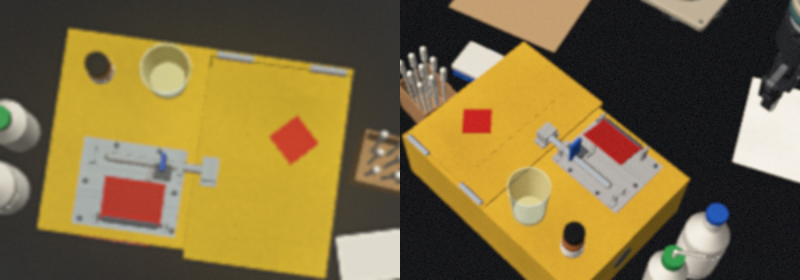

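The bolt is in the keeper (left panel, 205,172) and the tab is about 33 mm along. The flap is back at z 167.7, the same as at the start. The lid is flush, the bottles, beaker and jar haven't moved, and the arm is clear.

```bash
python3 -c "
from station import r;print(r.finish_job())"
```

```text
the job is handed in; nothing more can be done
None
```

The lid is shut, the bolt is fully home and locked behind the catch, which has sprung back up, and the arm is clear; the job was handed in at about 15 s, and no verdict was shown.

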